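# Turn the leaf of the edge-band swatch book

### The job

A white offcut block with one orange end lies on the open page of the edge-band swatch book. First push it with a fingertip until it has slid right off the book and lies flat on the table, without picking it up; then push the half-raised white leaf over its spine with your fingertips and press it down so that it lies flat on that cleared page. Leave the other things on the table where they are.

Things in the scene. Friction and masses are not known exactly. Their poses are not given: they have to be found in the camera images.
- book: swatch book, screwed down: a black base plate 170 mm (its x, along the spine) x 300 mm (its y, across the spine) x 12 mm thick, with thin sample strips on both pages and no rim. Origin: centre of the underside, on the table, below the spine. The spine is a steel rod of 12 mm diameter along the base's x, held at each end by a lug 16 mm wide, 27 mm high above the table. The leaf starts raised over the +y page; the page to be covered is the -y page
- spine (a point): the middle of the spine: a point on the leaf's hinge axis, 19 mm above the table, directly above the book's origin; same axes as the book
- leaf (a joint): angle of the leaf about the spine (rad): 0 lying flat on the +y page, 1.57 upright, 3.14 (its stop) lying flat on the -y page. The hinge is stiff: the leaf stays at any angle where it is left and must be pushed all the way; 1 to 3 N at its free edge turns it
- leaf_edge (a point): middle of the leaf's free edge. The leaf is a rigid white panel 150 mm along the spine, reaching 130 mm from the hinge axis, 6 mm thick (its mid-plane contains the hinge axis), ending in a round orange bar of 10 mm diameter. The point's y points from the spine to the free edge, its x along the spine
- offcut: the loose offcut to push off: a chipboard block 70 mm (its x) x 50 mm (its y) x 19 mm high, about 60 g, white top, chipboard sides and an orange edge at its -x end; starts flat on the -y page, 12 mm above the table. Origin: centre of its underside
- dark_offcut: loose dark brown offcut block, 70 x 50 x 19 mm, on the table beyond the raised leaf's side of the book; origin: centre of its underside
- band_roll: loose flat roll of light wood edge band (a ring 90 mm across, 24 mm high, hole 44 mm), on the table just past the far end of the book; origin: centre of its underside
- wrench: loose steel wrench about 160 mm long lying on the table at the left; origin: centre of its underside
- cleaner: loose white bottle with a blue label and red cap, 60 mm across, 150 mm tall, at the left; origin: centre of its underside
- screw_jar: loose glass jar with a black cap, 64 mm across, 75 mm tall, at the right; origin: centre of its underside
- star_knob: loose black five-lobed star knob, 54 mm across, 36 mm high, at the right; origin: centre of its underside
Not all that is in view belongs to the job. Leave any blue or yellow look-alike of the offcut alone.

How it is judged:
By the outcome, as a careful person would: the job done as asked, in the order asked, and still so for the second after the job is handed in, with the robot touching nothing.
It also fails if it takes over 64 s, if anything falls off the work surface, if the arm or the gripper's body presses on something with over 40 N, if the wrist force passes 120 N, or if a joint passes its speed limit or range.

### The arm

A 6-joint arm with a two-finger parallel gripper is mounted at the origin on the work surface. World frame = base frame: x ahead of the robot, y to its left, z up, the work surface at z = 0. Lengths are in m, angles in rad, forces in N, time in s.
With the tool pointing down it reaches from about 0.325 to 0.875 m from the base axis. Payload 4.4 kg.
Tool frame: the origin (TCP) lies between the finger pads; the fingertips stand 11 mm ahead of it and the grasp point (between the pads) lies 8 mm behind it; z points along the fingers, x is the direction in which the jaws open and shut, and the axes are right-handed (so a half turn about z gives the same grasp; the last joint's range is limited). The gripper opens to 85 mm and grips with 20 to 120 N. Pads are 22 mm wide; open, the fingers measure 114 mm over their backs; the gripper's body (76 mm by 85 mm) begins 54 mm behind the grasp point. The pads swing forward as they close: fully open they stand 13 mm farther back than shut.
Start: joints at [-1.363, 0.207, 1.542, -0, 1.393, -0.15], TCP at [0.201, -0.539, 0.242] pointing down, gripper open.
Joint ranges: [-2.73, 2.73], [-0.86, 2.22], [0.23, 2.46], [-1.11, 4.25], [0.08, 2.63], [-2.82, 2.82]. Speed limits (rad/s): [2.79, 2.79, 3.14, 3.14, 3.14, 3.14].

### API

Orientations are given as a 3x3 rotation matrix whose columns are the frame's x, y, z axes.
In Python, from bench import ctrl gives the robot as it stands.
- The arm moves only by the tool step_arm, never from a script. Its argument "commands" is a list of rows, each an object with "xyz": the shift along the tool's x, y, z in mm, a list of three; "delta_rot": the turn, a rotation vector about the tool's x, y, z in rad, a list of three. A call has 1 to 8 rows; each row shifts and turns the commanded pose from where the row before left it, along the tool's axes as they then stand; what a row does not reach is not made up. A row lasts 1/12 s, in which the tool goes at most 41.7 mm and 7.16 degrees, less where a joint would pass 70% of its speed; a pose out of reach is approached as far as the arm can. A call with a gripper value outside its range is refused whole. "gripper" is the finger opening in mm, from 0 to 85.4, set as the call begins (left out, the last holds). The fingers move at their own pace and stop on an object; "grip_force" is the grip in N (left out, the last holds). Time passes only in rows, so rows that do not move let the fingers close. It gives the time, the measured TCP pose, the force and the opening at its end, in the units of the state.
- ctrl.get_obs(): the state, without advancing time (a new reading comes with each control period).
- ctrl.grab_frame(name): name is "side" or "top"; returns a dict with "img" (400x640x3 uint8, red, green, blue), "mtx" (3x3 intrinsics, pixels), "dist_coeffs" ([k1, k2, p1, p2, k3] as OpenCV has them; the pictures are not rectified), "rvec" (rotation vector, rad) and "tvec" (3), from world to camera coordinates, as OpenCV has them. Camera axes: x right, y down, z forward; pixel columns grow to the right and rows downward; lengths in m; the calibration is good to about 2 mm. A picture is of the moment at which its call begins. There is no depth.
- ctrl.sign_off(): hands the job in, once; it reports no verdict.
The state is a dict: "time": time; "joint_positions": joint angles; "joint_velocities": joint speeds; "tau": joint torques, N m; "eef_pos": TCP position; "tool_rot": TCP orientation; "contact_force": force on the tool from outside, world axes, zero at the start; "torque": the same for the moment, N m; "finger_gap": finger opening in m.
Only numpy, scipy, OpenCV 4.12 (cv2) and the standard library are available. Lean on these libraries where they do the work, as an engineer would, in place of code of your own. Each camera call takes 0.05 s, during which the arm holds its last target. There are 200 camera calls.

## Working session

There is one attempt and no reset: what is moved stays moved. The work goes in short steps, Python scripts to look and compute and a tool call to move; the robot and the scene stay as the last step left them, time stands still between calls to the robot, and variables do not carry over. Pictures are saved under pics/ and viewed, about 8 in all and at most 12, crops included, and the job is handed in when it is done.

Besides the shell and the picture viewer there is one more tool, called after "Call:" as a command line: name --argument value ..., lists and objects as JSON in quotes. step_arm: Moves the arm, as the interface text tells. Its arguments: {"type":"object","properties":{"commands":{"type":"array","items":{"type":"object","properties":{"xyz":{"type":"array","items":{"type":"number"}},"delta_rot":{"type":"array","items":{"type":"number"}}}}},"gripper":{"type":"number"},"grip_force":{"type":"number"}},"required":["commands"]}

```bash
mkdir -p pics
cat > h.py <<'E'
import numpy as np, cv2
from bench import ctrl
def grab(n,f=None):
    d=ctrl.grab_frame(n)
    if f: cv2.imwrite(f,d["img"][:,:,::-1])
    return d
def ray(d,p,z):
    u=cv2.undistortPoints(np.array([[p]],float),np.array(d["mtx"]),np.array(d["dist_coeffs"]))[0,0]
    R=cv2.Rodrigues(np.array(d["rvec"],float))[0]; t=np.array(d["tvec"],float).ravel()
    c=-R.T@t; v=R.T@np.array([u[0],u[1],1]); return c+v*(z-c[2])/v[2]
def proj(d,P):
    return cv2.projectPoints(np.array(P,float).reshape(-1,3),np.array(d["rvec"],float),np.array(d["tvec"],float),np.array(d["mtx"]),np.array(d["dist_coeffs"]))[0].reshape(-1,2)
E
python3 - <<'E'
from h import *
import pickle
for n in("top","side"):
    d=grab(n,f"pics/{n}0.png"); pickle.dump(d,open(n+"0.pkl","wb"))
    R=cv2.Rodrigues(np.array(d["rvec"],float))[0]; print(n,-R.T@np.array(d["tvec"]).ravel(), R[2])
o=ctrl.get_obs();print(o["tool_rot"],o["time"])
E
```

```text
top [0.38488714 0.01258918 1.08891176] [ 0.18267007 -0.01732099 -0.98302168]
side [ 0.32445198 -0.8633866   0.73761457] [ 0.22873616  0.76265727 -0.60500715]
[[ 3.50224647e-01 -9.36665635e-01 -4.30364422e-04]
 [-9.36663342e-01 -3.50224754e-01  2.09873177e-03]
 [-2.11653420e-03 -3.31921015e-04 -9.99997705e-01]] 0.1
```

View pics/top0.png

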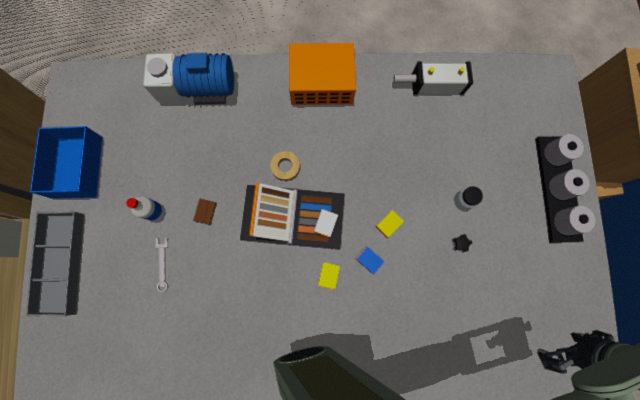

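View pics/side0.png

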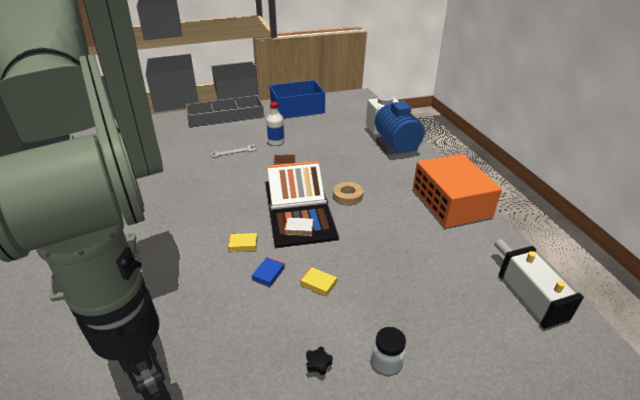

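Top view: the book is at about (293,216), the white offcut at (326,223), and the leaf leans toward image-left. There are look-alikes at (390,224), (371,260) and (329,276). I'll enlarge both views.

Run:
```python
import cv2,numpy as np
a=cv2.imread("pics/top0.png")[170:300,230:420]; b=cv2.imread("pics/side0.png")[150:300,220:350]
a=cv2.resize(a,None,fx=4,fy=4,interpolation=2); b=cv2.resize(b,None,fx=4,fy=4,interpolation=2)
cv2.imwrite("pics/ta.png",a);cv2.imwrite("pics/sa.png",b)
```

```text
(no output)
```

View pics/ta.png

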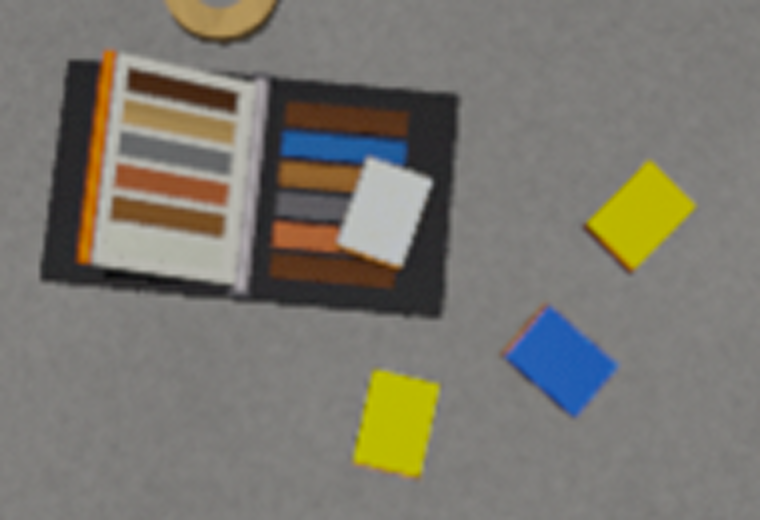

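View pics/sa.png

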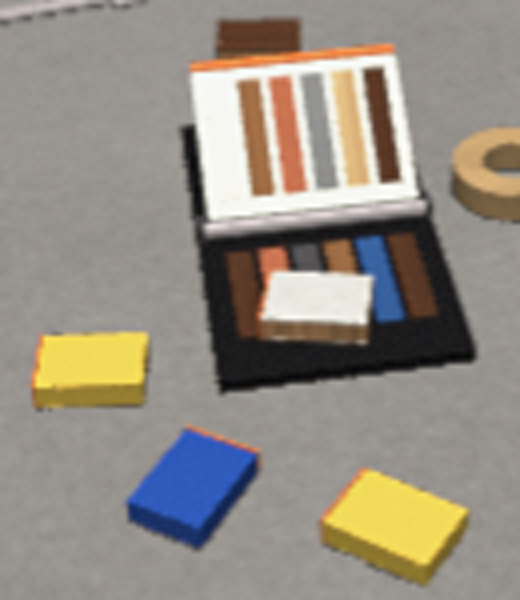

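Run:
```python
from h import *
import pickle
t=pickle.load(open("top0.pkl","rb"));s=pickle.load(open("side0.pkl","rb"))
T=lambda x,y:(230+x/4,170+y/4)
S=lambda x,y:(220+x/4,150+y/4)
np.set_printoptions(precision=4,suppress=True)
B=np.array([ray(t,T(*p),.012) for p in[(68,60),(458,95),(440,317),(42,282)]]);print("book\n",B,B.mean(0))
Bs=np.array([ray(s,S(*p),.012) for p in[(475,357),(222,390)]]);print("book side near corners\n",Bs)
O=np.array([ray(t,T(*p),.031) for p in[(370,157),(432,181),(400,268),(338,247)]]);print("off\n",O,O.mean(0))
O=np.array([ray(s,S(*p),.031) for p in[(270,272),(374,275),(368,322),(260,316)]]);print("off side\n",O,O.mean(0))
for n,ps in dict(y1=[(648,160),(695,206),(632,270),(586,225)],bl=[(547,308),(617,367),(575,415),(506,354)],y2=[(375,370),(438,382),(420,476),(355,463)]).items():
    Q=np.array([ray(t,T(*p),.019) for p in ps]);print(n,Q.mean(0)[:2],Q[:,:2].tolist())
def tri(a,b):
    def cr(d,p):
        p0=ray(d,p,0);p1=ray(d,p,.2);return p0,(p1-p0)/np.linalg.norm(p1-p0)
    (p,u),(q,v)=cr(t,a),cr(s,b)
    k=np.linalg.lstsq(np.c_[u,-v],q-p,rcond=None)[0];return (p+k[0]*u+q+k[1]*v)/2,np.linalg.norm(p+k[0]*u-q-k[1]*v)
print("bar near robot",tri(T(84,264),S(192,66)));print("bar far",tri(T(110,52),S(393,48)))
print("roll",ray(t,(285,165),.024))
```

```text
book
 [[ 0.646   0.2116  0.012 ]
 [ 0.6128 -0.0839  0.012 ]
 [ 0.4459 -0.0647  0.012 ]
 [ 0.4778  0.2287  0.012 ]] [0.5456 0.0729 0.012 ]
book side near corners
 [[ 0.6124 -0.0905  0.012 ]
 [ 0.4484 -0.0736  0.012 ]]
off
 [[ 0.5633 -0.0155  0.031 ]
 [ 0.5445 -0.0607  0.031 ]
 [ 0.481  -0.0354  0.031 ]
 [ 0.4973  0.0094  0.031 ]] [ 0.5215 -0.0256  0.031 ]
off side
 [[ 0.5011  0.0112  0.031 ]
 [ 0.5671 -0.0123  0.031 ]
 [ 0.5497 -0.058   0.031 ]
 [ 0.4841 -0.0317  0.031 ]] [ 0.5255 -0.0227  0.031 ]
y1 [ 0.5174 -0.216 ] [[0.5587412439356381, -0.22417768307087463], [0.5232371718442801, -0.2574514818653178], [0.4766527587238598, -0.20744427580885383], [0.5108510673305081, -0.174966000845699]]
bl [ 0.4115 -0.1518] [[0.4502212729537878, -0.14310843513801397], [0.40604729400386086, -0.19251281470824577], [0.3723378734730268, -0.1600509816857429], [0.41748576540565296, -0.11157413526321863]]
y2 [ 0.3702 -0.0306] [[0.40819186744596203, -0.015643414548247497], [0.398489485983902, -0.06122989590057006], [0.3319020220150076, -0.04613210003915695], [0.3422042022075068, 0.0004138043848681671]]
bar near robot (array([0.4848, 0.1833, 0.0946]), np.float64(0.004679838348664079))
bar far (array([0.6332, 0.167 , 0.0928]), np.float64(0.003275924031013941))
roll [0.7032 0.0948 0.024 ]
```

Call:
step_arm --commands '[{"xyz": [0,0,0],"delta_rot": [0,0,0.1207]},{"xyz": [0,0,0],"delta_rot": [0,0,0.1207]},{"xyz": [0,0,0],"delta_rot": [0,0,0.1207]},{"xyz": [0,0,0],"delta_rot": [0,0,0.1207]},{"xyz": [0,0,0],"delta_rot": [0,0,0.1207]},{"xyz": [0,0,0],"delta_rot": [0,0,0.1207]}]' --gripper 12

```text
time: 0.6
eef_pos: [0.2012, -0.5382, 0.2416]
tool_rot: [[-0.364, -0.931, -0.0], [-0.931, 0.364, 0.001], [-0.001, 0.001, -1.0]]
contact_force: [0.3, 0.3, 0.0]
finger_gap: 0.0129
```

```bash
cat >> h.py <<'E'
def to(p):
    o=ctrl.get_obs();R=np.array(o["tool_rot"]);e=np.array(o["eef_pos"])
    print("t",o["time"],"pos",e.round(4),"tool delta mm",(R.T@(np.array(p)-e)*1000).round(1),"F",np.round(o["contact_force"],1),"gap",round(o["finger_gap"],4),"j",np.round(o["joint_positions"],2));return R
E
python3 -c "
from h import *
print(to([.456,.002,.242]))"
```

```text
t 0.6 pos [ 0.2012 -0.5382  0.2416] tool delta mm [-5.958e+02 -4.070e+01  2.000e-01] F [0.3 0.3 0. ] gap 0.0129 j [-1.36  0.21  1.54 -0.    1.39  0.58]
[[-3.63875885e-01 -9.31447394e-01 -3.05122277e-04]
 [-9.31446705e-01  3.63875164e-01  1.37832845e-03]
 [-1.17281403e-03  7.85745624e-04 -9.99999004e-01]]
```

Call:
step_arm --commands '[{"xyz": [-37,-2.5,0]},{"xyz": [-37,-2.5,0]},{"xyz": [-37,-2.5,0]},{"xyz": [-37,-2.5,0]},{"xyz": [-37,-2.5,0]},{"xyz": [-37,-2.5,0]},{"xyz": [-37,-2.5,0]},{"xyz": [-37,-2.5,0]}]'

```text
$.commands[0]: bad value
```

Call:
step_arm --commands '[{"xyz": [-37,-2.5,0]},{"xyz": [-37,-2.5,0]},{"xyz": [-37,-2.5,0]},{"xyz": [-37,-2.5,0]},{"xyz": [-37,-2.5,0]},{"xyz": [-37,-2.5,0]},{"xyz": [-37,-2.5,0]},{"xyz": [-37,-2.5,0]}]'

```text
$.commands[0]: bad value
```

Call:
step_arm --commands '[{"xyz": [0,0,35]},{"xyz": [0,0,35]},{"xyz": [0,0,35]},{"xyz": [0,0,35]},{"xyz": [0,0,0]},{"xyz": [0,0,0]}]'

```text
$.commands[0]: bad value
```

```bash
python3 -c "
from h import *
to([.456,.002,.028])
d=grab('top');a=d['img'][150:290,230:420,::-1];b=grab('side')['img'][140:280,210:400,::-1]
cv2.imwrite('pics/p1.png',cv2.resize(np.vstack([a,b]),None,fx=2.1*1,fy=2.1,interpolation=2) if 0 else np.hstack([cv2.resize(a,None,fx=2.1,fy=4,interpolation=2)[:, :],cv2.resize(b,None,fx=2.1,fy=4)]) if 0 else cv2.resize(np.hstack([a,b]),None,fx=2.1,fy=2.1,interpolation=2))"
```

```text
t 0.6 pos [ 0.2012 -0.5382  0.2416] tool delta mm [-595.6  -40.9  214.2] F [0.3 0.3 0. ] gap 0.0129 j [-1.36  0.21  1.54 -0.    1.39  0.58]
```

View pics/p1.png

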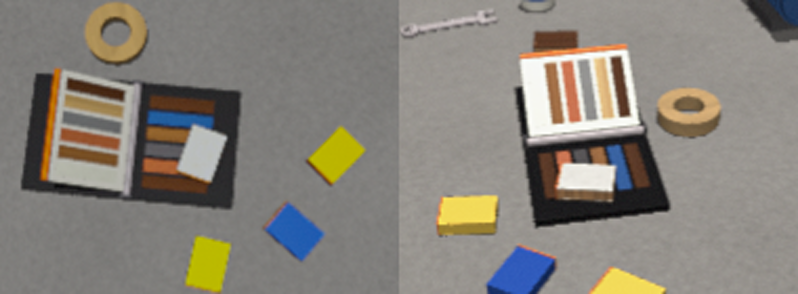

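The picture shows the scene unchanged. All the moves were refused because every row needs `delta_rot`, so I'm resending them.

Call:
step_arm --commands '[{"xyz": [-37,-2.5,0],"delta_rot": [0,0,0]},{"xyz": [-37,-2.5,0],"delta_rot": [0,0,0]},{"xyz": [-37,-2.5,0],"delta_rot": [0,0,0]},{"xyz": [-37,-2.5,0],"delta_rot": [0,0,0]},{"xyz": [-37,-2.5,0],"delta_rot": [0,0,0]},{"xyz": [-37,-2.5,0],"delta_rot": [0,0,0]},{"xyz": [-37,-2.5,0],"delta_rot": [0,0,0]},{"xyz": [-37,-2.5,0],"delta_rot": [0,0,0]}]'

```text
time: 1.37
eef_pos: [0.3263, -0.2676, 0.2421]
tool_rot: [[-0.356, -0.935, 0.0], [-0.935, 0.356, 0.0], [-0.0, -0.0, -1.0]]
contact_force: [1.2, 0.1, 0.8]
finger_gap: 0.0117
```

Call:
step_arm --commands '[{"xyz": [-37,-2.5,0],"delta_rot": [0,0,0]},{"xyz": [-37,-2.5,0],"delta_rot": [0,0,0]},{"xyz": [-37,-2.5,0],"delta_rot": [0,0,0]},{"xyz": [-37,-2.5,0],"delta_rot": [0,0,0]},{"xyz": [-37,-2.5,0],"delta_rot": [0,0,0]},{"xyz": [-37,-2.5,0],"delta_rot": [0,0,0]},{"xyz": [-37,-2.5,0],"delta_rot": [0,0,0]},{"xyz": [-37,-2.5,0],"delta_rot": [0,0,0]}]'

```text
time: 2.03
eef_pos: [0.451, 0.0017, 0.2423]
tool_rot: [[-0.355, -0.935, 0.0], [-0.935, 0.355, -0.0], [0.0, -0.0, -1.0]]
contact_force: [0.8, -0.2, 0.9]
finger_gap: 0.0119
```

```bash
python3 -c "
from h import *
to([.456,.002,.028])"
```

```text
t 2.0333 pos [0.451  0.0017 0.2423] tool delta mm [ -2.   -4.5 214.3] F [ 0.8 -0.2  0.9] gap 0.0119 j [-0.19 -0.06  1.83 -0.    1.37  1.74]
```

Call:
step_arm --commands '[{"xyz": [-2,-3,36],"delta_rot": [0,0,0]},{"xyz": [0,0,36],"delta_rot": [0,0,0]},{"xyz": [0,0,36],"delta_rot": [0,0,0]},{"xyz": [0,0,36],"delta_rot": [0,0,0]},{"xyz": [0,0,36],"delta_rot": [0,0,0]},{"xyz": [0,0,24],"delta_rot": [0,0,0]},{"xyz": [0,0,10],"delta_rot": [0,0,0]},{"xyz": [0,0,0],"delta_rot": [0,0,0]}]'

```text
time: 2.7
eef_pos: [0.4517, 0.0011, 0.0258]
tool_rot: [[-0.356, -0.934, -0.006], [-0.934, 0.356, 0.001], [0.001, 0.006, -1.0]]
contact_force: [-0.4, -0.5, 0.0]
finger_gap: 0.012
```

```bash
python3 -c "
from h import *
to([.456,.002,.027])
b=grab('side')['img'][150:270,200:360,::-1]
cv2.imwrite('pics/p2.png',cv2.resize(b,None,fx=5,fy=5,interpolation=2))"
```

```text
t 2.7 pos [0.4517 0.0011 0.0258] tool delta mm [-2.4 -3.7 -1.2] F [-0.4 -0.5  0. ] gap 0.012 j [-0.19  0.27  1.99  0.    0.89  1.75]
```

View pics/p2.png

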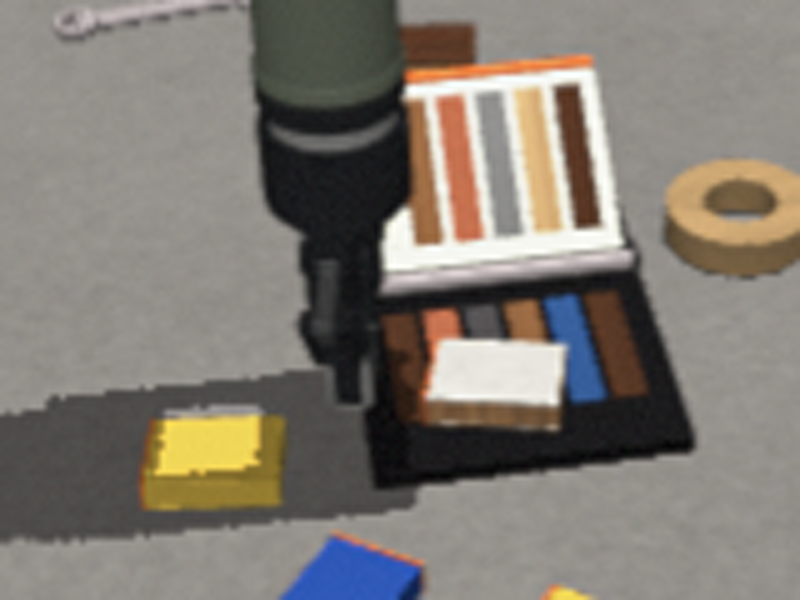

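Call:
step_arm --commands '[{"xyz": [0,0,-2],"delta_rot": [0,0,0]},{"xyz": [0,-9,0],"delta_rot": [0,0,0]},{"xyz": [0,-9,0],"delta_rot": [0,0,0]},{"xyz": [0,-7,0],"delta_rot": [0,0,0]},{"xyz": [0,-7,0],"delta_rot": [0,0,0]},{"xyz": [0,-7,0],"delta_rot": [0,0,0]},{"xyz": [0,-7,0],"delta_rot": [0,0,0]},{"xyz": [0,-7,0],"delta_rot": [0,0,0]}]'

```text
time: 3.42
eef_pos: [0.5044, -0.0187, 0.0302]
tool_rot: [[-0.358, -0.934, -0.0], [-0.934, 0.358, 0.0], [0.0, 0.0, -1.0]]
contact_force: [-1.2, 0.0, 0.9]
finger_gap: 0.0118
```

Call:
step_arm --commands '[{"xyz": [0,-7,0],"delta_rot": [0,0,0]},{"xyz": [0,-7,0],"delta_rot": [0,0,0]},{"xyz": [0,-7,0],"delta_rot": [0,0,0]},{"xyz": [0,-7,0],"delta_rot": [0,0,0]},{"xyz": [0,-7,0],"delta_rot": [0,0,0]},{"xyz": [0,-7,0],"delta_rot": [0,0,0]},{"xyz": [0,-7,0],"delta_rot": [0,0,0]},{"xyz": [0,0,0],"delta_rot": [0,0,0]}]'

```text
time: 4.08
eef_pos: [0.5515, -0.0367, 0.0307]
tool_rot: [[-0.359, -0.933, 0.002], [-0.933, 0.359, -0.001], [-0.0, -0.002, -1.0]]
contact_force: [0.4, -0.7, 0.7]
finger_gap: 0.0119
```

```bash
python3 -c "
from h import *
to([.62,-.062,.027])
b=grab('side')['img'][150:270,220:380,::-1]
cv2.imwrite('pics/p3.png',cv2.resize(b,None,fx=5,fy=5,interpolation=2))"
```

```text
t 4.0833 pos [ 0.5515 -0.0367  0.0307] tool delta mm [ -1.  -73.    3.9] F [ 0.4 -0.7  0.7] gap 0.0119 j [-0.22  0.43  1.75 -0.    0.96  1.71]
```

View pics/p3.png

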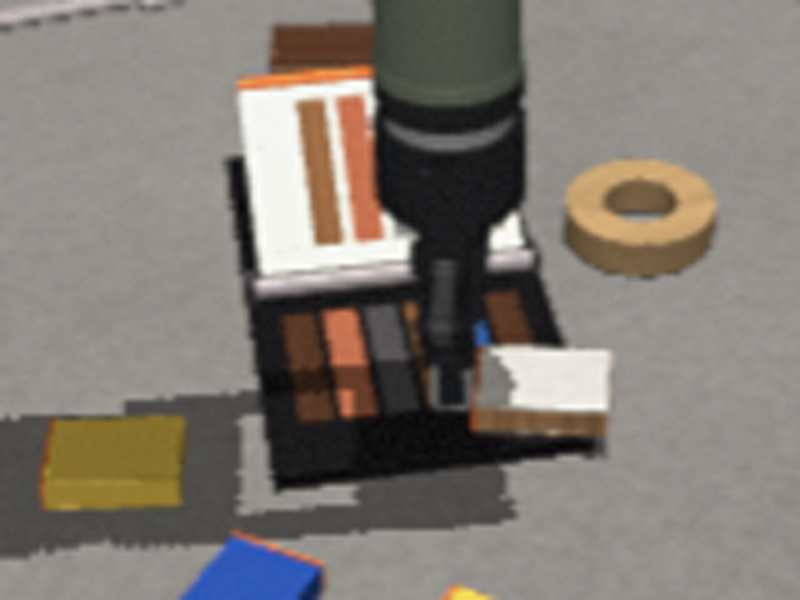

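Call:
step_arm --commands '[{"xyz": [0,-7,2],"delta_rot": [0,0,0]},{"xyz": [0,-7,2],"delta_rot": [0,0,0]},{"xyz": [0,-7,0.5],"delta_rot": [0,0,0]},{"xyz": [0,-7,0],"delta_rot": [0,0,0]},{"xyz": [0,-7,0],"delta_rot": [0,0,0]},{"xyz": [0,-7,0],"delta_rot": [0,0,0]},{"xyz": [0,-7,0],"delta_rot": [0,0,0]},{"xyz": [0,-7,0],"delta_rot": [0,0,0]}]'

```text
time: 4.8
eef_pos: [0.6027, -0.0564, 0.0258]
tool_rot: [[-0.358, -0.934, 0.0], [-0.934, 0.358, -0.0], [-0.0, -0.0, -1.0]]
contact_force: [-0.7, 0.4, -0.4]
finger_gap: 0.012
```

Call:
step_arm --commands '[{"xyz": [0,-7,0],"delta_rot": [0,0,0]},{"xyz": [0,-7,0],"delta_rot": [0,0,0]},{"xyz": [0,-7,0],"delta_rot": [0,0,0]},{"xyz": [0,-6,0],"delta_rot": [0,0,0]},{"xyz": [0,0,0],"delta_rot": [0,0,0]},{"xyz": [0,0,0],"delta_rot": [0,0,0]}]'

```text
time: 5.3
eef_pos: [0.6275, -0.0659, 0.0259]
tool_rot: [[-0.358, -0.934, 0.0], [-0.934, 0.358, -0.0], [-0.0, -0.0, -1.0]]
contact_force: [-0.6, -0.7, -0.4]
finger_gap: 0.012
```

```bash
python3 -c "
from h import *
to([.62,-.062,.027])
b=grab('side')['img'][150:270,230:390,::-1]
cv2.imwrite('pics/p4.png',cv2.resize(b,None,fx=5,fy=5,interpolation=2))"
```

```text
t 5.3 pos [ 0.6275 -0.0659  0.0259] tool delta mm [-1.   8.4 -1.1] F [-0.6 -0.7 -0.4] gap 0.012 j [-0.24  0.56  1.54  0.    1.03  1.7 ]
```

View pics/p4.png

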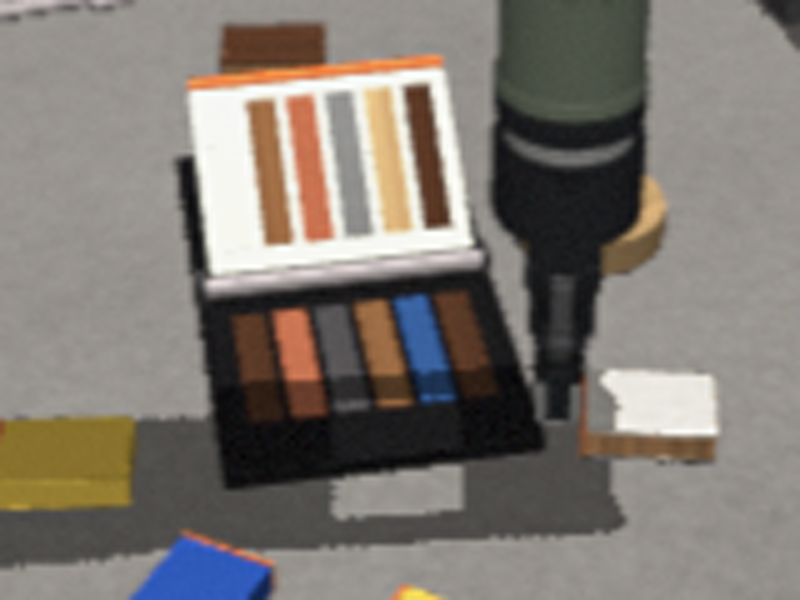

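The picture shows the offcut lying flat on the table at about (650,410) in the crop, clear of the book corner at (540,440). Now I'll back off, rise and square the tool to the book for the leaf.

Call:
step_arm --commands '[{"xyz": [0,3,0],"delta_rot": [0,0,0]},{"xyz": [0,0,-30],"delta_rot": [0,0,0]},{"xyz": [0,0,-40],"delta_rot": [0,0,0]},{"xyz": [0,0,-40],"delta_rot": [0,0,-0.0845]},{"xyz": [0,0,-40],"delta_rot": [0,0,-0.0845]},{"xyz": [0,0,-40],"delta_rot": [0,0,-0.0845]},{"xyz": [0,0,0],"delta_rot": [0,0,0]}]' --gripper 0

```text
time: 5.93
eef_pos: [0.6294, -0.0656, 0.2271]
tool_rot: [[-0.11, -0.994, 0.018], [-0.994, 0.11, -0.004], [0.002, -0.019, -1.0]]
contact_force: [2.0, -0.2, 1.2]
finger_gap: -0.0003
```

```bash
python3 -c "
from h import *
print(to([.5635,.226,.2]).round(3))
import pickle
t=grab('top')
c=np.array([.546,.072]);yb=np.array([.113,.9935])
for th in range(36,181,12):
    a=np.radians(th)
    y,z=(.13*np.cos(a)+.02,.019+.13*np.sin(a)-.017) if th<80 else (.115*np.cos(a)+.004*np.sin(a)+.015,.03+.115*np.sin(a)-.004*np.cos(a))
    print(th,round(y*1000),round(z*1000))
"
```

```text
t 5.9333 pos [ 0.6294 -0.0656  0.2271] tool delta mm [-282.6   98.    24.6] F [ 2.  -0.2  1.2] gap -0.0003 j [-0.24  0.33  1.42  0.    1.37  1.44]
[[-0.11  -0.994  0.018]
 [-0.994  0.11  -0.004]
 [ 0.002 -0.019 -1.   ]]
36 125 78
48 107 99
60 85 115
72 60 126
84 31 144
96 7 145
108 -17 141
120 -39 132
132 -59 118
144 -76 101
156 -88 80
168 -97 58
180 -100 34
```

Call:
step_arm --commands '[{"xyz": [-35,12,0],"delta_rot": [0,0,0]},{"xyz": [-35,12,0],"delta_rot": [0,0,0]},{"xyz": [-35,12,0],"delta_rot": [0,0,0]},{"xyz": [-35,12,0],"delta_rot": [0,0,0]},{"xyz": [-35,12,0],"delta_rot": [0,0,0]},{"xyz": [-35,12,0],"delta_rot": [0,0,0]},{"xyz": [-35,12,0],"delta_rot": [0,0,0]},{"xyz": [-38,12,0],"delta_rot": [0,0,0]}]'

```text
time: 6.65
eef_pos: [0.5586, 0.2284, 0.214]
tool_rot: [[-0.114, -0.994, -0.003], [-0.994, 0.114, -0.001], [0.001, 0.003, -1.0]]
contact_force: [0.3, 0.1, -0.1]
finger_gap: -0.0002
```

Call:
step_arm --commands '[{"xyz": [0,0,30],"delta_rot": [0,0,0]},{"xyz": [0,0,35],"delta_rot": [0,0,0]},{"xyz": [0,0,35],"delta_rot": [0,0,0]},{"xyz": [0,0,35],"delta_rot": [0,0,0]},{"xyz": [0,0,15],"delta_rot": [0,0,0]},{"xyz": [0,0,0],"delta_rot": [0,0,0]}]'

```text
time: 7.15
eef_pos: [0.5544, 0.226, 0.0587]
tool_rot: [[-0.113, -0.994, -0.014], [-0.994, 0.113, -0.003], [0.005, 0.013, -1.0]]
contact_force: [-0.0, -0.3, -0.9]
finger_gap: 0.0001
```

```bash
python3 -c "
from h import *
R=to([.5635,.226,.075])
b=grab('side')['img'][130:250,230:390,::-1]
cv2.imwrite('pics/p5.png',cv2.resize(b,None,fx=5,fy=5,interpolation=2))"
```

```text
t 7.15 pos [0.5544 0.226  0.0587] tool delta mm [ -0.9  -8.8 -16.4] F [-0.  -0.3 -0.9] gap 0.0001 j [ 0.24  0.47  1.61 -0.    1.08  1.93]
```

View pics/p5.png

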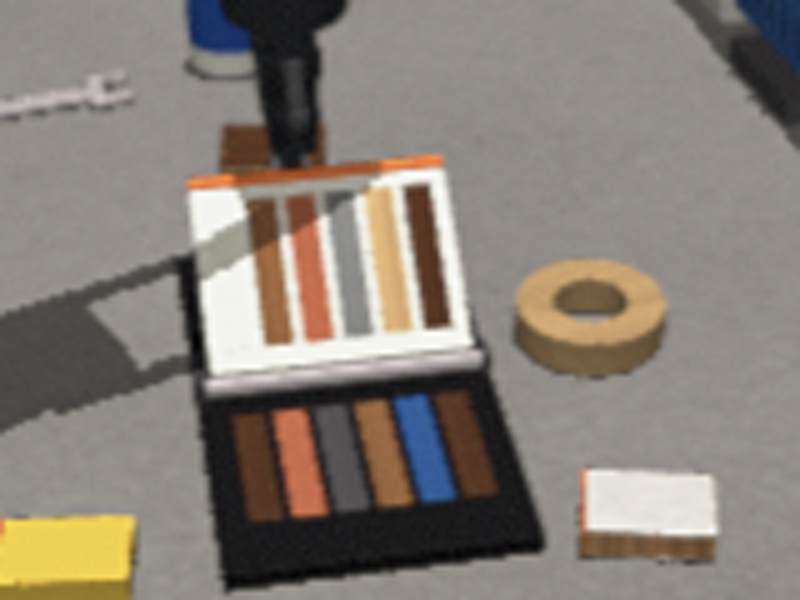

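Call:
step_arm --commands '[{"xyz": [15,0,-3],"delta_rot": [0,0,0]},{"xyz": [14,0,-8],"delta_rot": [0,0,0]},{"xyz": [9,0,-14],"delta_rot": [0,0,0]},{"xyz": [9,0,-12],"delta_rot": [0,0,0]},{"xyz": [11,0,-10],"delta_rot": [0,0,0]},{"xyz": [11,0,-9],"delta_rot": [0,0,0]},{"xyz": [12,0,-6],"delta_rot": [0,0,0]},{"xyz": [13,0,-6],"delta_rot": [0,0,0]}]'

```text
time: 7.87
eef_pos: [0.5512, 0.1333, 0.1362]
tool_rot: [[-0.113, -0.994, 0.004], [-0.994, 0.113, 0.001], [-0.002, -0.004, -1.0]]
contact_force: [0.7, 3.3, 2.0]
finger_gap: 0.0002
```

```bash
python3 -c "
from h import *
R=to([.546+.113*.06,.072+.06*.9935,.127])
b=grab('side')['img'][110:230,230:390,::-1]
cv2.imwrite('pics/p6.png',cv2.resize(b,None,fx=5,fy=5,interpolation=2))"
```

```text
t 7.8667 pos [0.5512 0.1333 0.1362] tool delta mm [ 1.5 -1.7  9.2] F [0.7 3.3 2. ] gap 0.0002 j [0.08 0.3  1.66 0.   1.18 1.77]
```

View pics/p6.png

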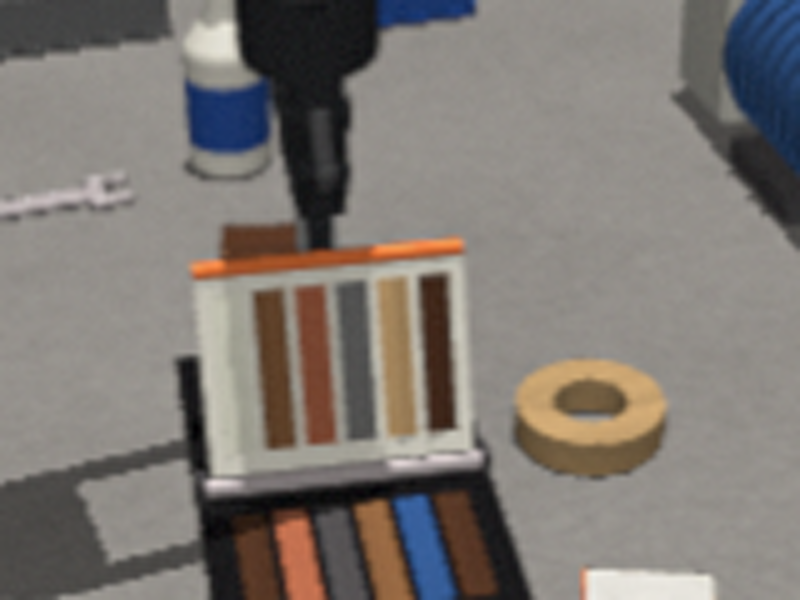

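Call:
step_arm --commands '[{"xyz": [15,0,-4],"delta_rot": [0,0,0]},{"xyz": [15,0,-3],"delta_rot": [0,0,0]},{"xyz": [12,0,0],"delta_rot": [0,0,0]},{"xyz": [12,0,0],"delta_rot": [0,0,0]},{"xyz": [12,0,3],"delta_rot": [0,0,0]},{"xyz": [12,0,3],"delta_rot": [0,0,0]},{"xyz": [0,0,0],"delta_rot": [0,0,0]}]'

```text
time: 8.5
eef_pos: [0.5401, 0.054, 0.1333]
tool_rot: [[-0.115, -0.993, -0.003], [-0.993, 0.115, -0.001], [0.002, 0.003, -1.0]]
contact_force: [-0.3, 0.2, 0.0]
finger_gap: 0.0002
```

```bash
python3 -c "
from h import *
R=to([.546+.113*-.039,.072-.039*.9935,.131])
d=grab('side');b=d['img'][110:230,230:390]
h=cv2.cvtColor(b,cv2.COLOR_RGB2HSV);m=(h[...,0]>5)&(h[...,0]<14)&(h[...,1]>200)&(h[...,2]>150)
v,u=np.nonzero(m);print(len(u),u.min()+230,u.max()+230,v.min()+110,v.max()+110)
for th in range(80,151,10):
    a=np.radians(th);y=.13*np.cos(a);P=[[.546+.113*y+s*.075*.9935,.072+.9935*y-s*.075*.113,.019+.13*np.sin(a)] for s in(-1,1)]
    print(th,proj(d,P).round())
"
```

```text
t 8.5 pos [0.5401 0.054  0.1333] tool delta mm [20.5 -3.9  2.3] F [-0.3  0.2  0. ] gap 0.0002 j [-0.06  0.26  1.72 -0.    1.17  1.63]Traceback (most recent call last):
  File "<string>", line 6, in <module>
    v,u=np.nonzero(m);print(len(u),u.min()+230,u.max()+230,v.min()+110,v.max()+110)
                                   ~~~~~^^
    return umr_minimum(a, axis, None, out, keepdims, initial, where)
ValueError: zero-size array to reduction operation minimum which has no identity
```

Call:
step_arm --commands '[{"xyz": [11,0,3],"delta_rot": [0,0,0]},{"xyz": [11,0,5],"delta_rot": [0,0,0]},{"xyz": [10,0,6],"delta_rot": [0,0,0]},{"xyz": [10,0,7],"delta_rot": [0,0,0]},{"xyz": [9,0,9],"delta_rot": [0,0,0]},{"xyz": [8,0,9],"delta_rot": [0,0,0]},{"xyz": [0,0,0],"delta_rot": [0,0,0]}]'

```text
time: 9.13
eef_pos: [0.5331, -0.0039, 0.0933]
tool_rot: [[-0.114, -0.993, -0.004], [-0.993, 0.114, -0.001], [0.001, 0.004, -1.0]]
contact_force: [-0.0, 0.5, -0.5]
finger_gap: 0.0001
```

```bash
python3 -c "
from h import *
R=to([.546+.113*-.085,.072-.085*.9935,.084])
b=grab('side')['img'][130:250,230:390,::-1]
cv2.imwrite('pics/p7.png',cv2.resize(b,None,fx=5,fy=5,interpolation=2))"
```

```text
t 9.1333 pos [ 0.5331 -0.0039  0.0933] tool delta mm [ 8.1 -4.3  9.3] F [-0.   0.5 -0.5] gap 0.0001 j [-0.17  0.29  1.77 -0.    1.08  1.52]
```

View pics/p7.png

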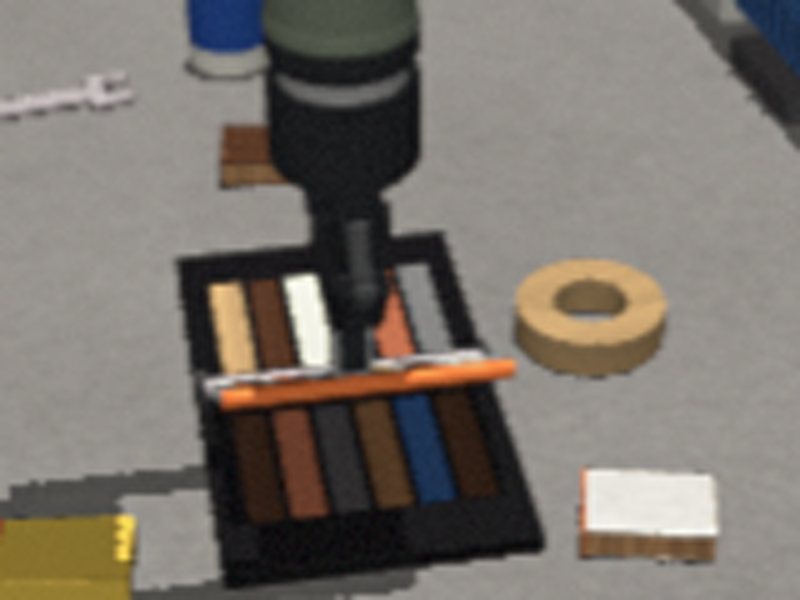

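Call:
step_arm --commands '[{"xyz": [7,0,8],"delta_rot": [0,0,0]},{"xyz": [6,0,10],"delta_rot": [0,0,0]},{"xyz": [5,0,11],"delta_rot": [0,0,0]},{"xyz": [4,0,11],"delta_rot": [0,0,0]},{"xyz": [2,0,8],"delta_rot": [0,0,0]},{"xyz": [0,0,5],"delta_rot": [0,0,0]},{"xyz": [0,0,0],"delta_rot": [0,0,0]}]'

```text
time: 9.77
eef_pos: [0.5305, -0.0261, 0.0409]
tool_rot: [[-0.113, -0.994, -0.004], [-0.994, 0.113, 0.0], [0.0, 0.004, -1.0]]
contact_force: [0.3, 0.2, 0.3]
finger_gap: -0.0001
```

Tip at about z 30 mm; now pressing down gently while watching the force.

Call:
step_arm --commands '[{"xyz": [0,0,3],"delta_rot": [0,0,0]},{"xyz": [0,0,3],"delta_rot": [0,0,0]},{"xyz": [0,0,1.5],"delta_rot": [0,0,0]},{"xyz": [0,0,0],"delta_rot": [0,0,0]},{"xyz": [0,0,0],"delta_rot": [0,0,0]}]'

```text
time: 10.18
eef_pos: [0.5321, -0.0258, 0.0354]
tool_rot: [[-0.113, -0.994, 0.0], [-0.994, 0.113, 0.0], [-0.0, -0.0, -1.0]]
contact_force: [0.6, 0.3, 0.9]
finger_gap: 0.0
```

Call:
step_arm --commands '[{"xyz": [0,0,1.5],"delta_rot": [0,0,0]},{"xyz": [0,0,1],"delta_rot": [0,0,0]},{"xyz": [0,0,0],"delta_rot": [0,0,0]},{"xyz": [0,0,0],"delta_rot": [0,0,0]}]'

```text
time: 10.52
eef_pos: [0.5323, -0.0259, 0.033]
tool_rot: [[-0.113, -0.994, 0.001], [-0.994, 0.113, 0.0], [-0.0, -0.001, -1.0]]
contact_force: [-0.8, 0.4, 2.3]
finger_gap: 0.0
```

Call:
step_arm --commands '[{"xyz": [0,0,1.5],"delta_rot": [0,0,0]},{"xyz": [0,0,1],"delta_rot": [0,0,0]},{"xyz": [0,0,0],"delta_rot": [0,0,0]},{"xyz": [0,0,0],"delta_rot": [0,0,0]}]'

```text
time: 10.85
eef_pos: [0.5324, -0.026, 0.0328]
tool_rot: [[-0.112, -0.994, 0.0], [-0.994, 0.112, -0.0], [0.0, -0.0, -1.0]]
contact_force: [-6.3, 1.1, 18.1]
finger_gap: -0.0001
```

It hit the stop: tip at z ≈ 22 mm, which is the flat leaf's top face, with 18 N. Lifting off and moving clear.

Call:
step_arm --commands '[{"xyz": [0,0,-8],"delta_rot": [0,0,0]},{"xyz": [0,0,-30],"delta_rot": [0,0,0]},{"xyz": [0,0,-40],"delta_rot": [0,0,0]},{"xyz": [0,0,-40],"delta_rot": [0,0,0]},{"xyz": [0,0,-40],"delta_rot": [0,0,0]},{"xyz": [0,0,-20],"delta_rot": [0,0,0]},{"xyz": [0,0,0],"delta_rot": [0,0,0]}]'

```text
time: 11.43
eef_pos: [0.5361, -0.0268, 0.2151]
tool_rot: [[-0.113, -0.994, 0.013], [-0.994, 0.112, -0.003], [0.001, -0.013, -1.0]]
contact_force: [1.2, 0.3, -0.3]
finger_gap: 0.0003
```

Call:
step_arm --commands '[{"xyz": [30,0,0],"delta_rot": [0,0,0]},{"xyz": [35,5,0],"delta_rot": [0,0,0]},{"xyz": [35,5,0],"delta_rot": [0,0,0]},{"xyz": [35,5,0],"delta_rot": [0,0,0]},{"xyz": [35,5,0],"delta_rot": [0,0,0]},{"xyz": [35,5,0],"delta_rot": [0,0,0]},{"xyz": [35,5,0],"delta_rot": [0,0,0]},{"xyz": [0,0,0],"delta_rot": [0,0,0]}]'

```text
time: 12.1
eef_pos: [0.4731, -0.2665, 0.2071]
tool_rot: [[-0.119, -0.993, -0.002], [-0.993, 0.119, -0.002], [0.003, 0.002, -1.0]]
contact_force: [0.4, 0.5, 0.2]
finger_gap: -0.0003
```

```bash
python3 -c "
from h import *
to([0,0,0])
d=grab('side');t=grab('top')
def P(y,z):return [[.546+.113*y+s*.075*.9935,.072+.9935*y-s*.075*.113,z] for s in(-1,1)]
print('flat bar pred',proj(d,P(-.13,.024)).round(1)-[210,140],proj(t,P(-.13,.024)).round(1)-[230,140])
a=cv2.resize(t['img'][140:300,230:420,::-1],None,fx=4,fy=3.5)
b=d['img'][140:290,210:400,::-1];a=t['img'][140:290,230:420,::-1]
cv2.imwrite('pics/p8.png',cv2.resize(np.vstack([a,b]),None,fx=2,fy=2,interpolation=2))"
```

```text
t 12.1 pos [ 0.4731 -0.2665  0.2071] tool delta mm [-209.   501.   207.4] F [0.4 0.5 0.2] gap -0.0003 j [-0.67  0.17  1.66 -0.    1.31  1.02]
flat bar pred [[ 66.3  97.1]
 [123.4  90.3]] [[104.7 105.4]
 [108.8  55.3]]
```

View pics/p8.png

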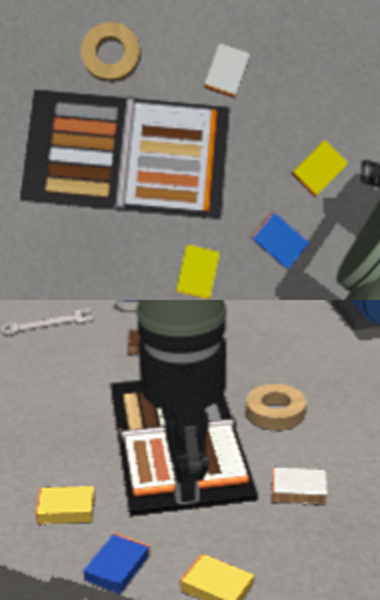

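The top view shows the leaf flat on the cleared page. Its orange bar is at crop (208–214, 110–209) against a predicted (209–218, 111–211), and the side view agrees to about 1.5 px. The offcut lies flat on the table with a visible gap to the book, and the look-alikes and roll haven't moved.

```bash
python3 -c "
from bench import ctrl
print(ctrl.sign_off())"
```

```text
the job is handed in; nothing more can be done
None
```

The job is done and handed in, with the robot's clock at about 12 s of the 64 s allowed.

- **Offcut:** I pushed it along its length with the two fingertips set 12 mm apart, off the far (+x) end of the book. It was never gripped or lifted. The last pictures show it flat on the table with a visible gap to the book.
- **Leaf:** I then pushed it over the spine with closed fingertips and pressed it down. It stopped with the fingertip at about 22 mm, the height of a flat leaf's top face, under 18 N. After I lifted off, its orange bar matched the predicted flat position to about 1–2 pixels in both cameras.
- **Other things:** The band roll, blue block and yellow blocks stood where they were in the last pictures. The wrench also looked in place, and the dark offcut was partly hidden. The cleaner was almost out of view in the last crops, and the jar and star knob were outside them, but the arm never worked near any of the three.
- **Refused and failed steps:** One batch of moves was refused because the rows lacked a turn, so I resent it. One image check of the leaf while it was upright failed because its colour mask found nothing.
- **Disagreement:** The two cameras differed by about 4–9 mm on the book and offcut positions. I averaged them for the offcut push, and it caused no trouble.

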